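# Load the finishing wheels onto their shaft

## Robot

A 7-joint arm with a two-finger parallel gripper is mounted at the origin on the work surface. World frame = base frame: x ahead of the robot, y to its left, z up, the work surface at z = 0. Lengths are in m, angles in rad, forces in N, time in s.
With the tool pointing down it reaches from about 0.35 to 0.9 m from the base axis. Payload 8.1 kg.
Tool frame: the origin (TCP) lies at the centre of the arm's flange, where the gripper is bolted on; the fingertips stand 178 mm ahead of it and the grasp point (between the pads) lies 159 mm ahead of it; z points along the fingers, y is the line along which they close (so a half turn about z gives the same grasp; the last joint's range is limited). The gripper opens to 92 mm and grips with 3 to 60 N. Pads are 19 mm wide; open, the fingers measure 130 mm over their backs; the gripper's body (75 mm by 190 mm) begins 47 mm behind the grasp point.
Start: joints at [1.118, 0.434, 0.025, 1.573, -0.012, 1.134, -0.075], TCP at [0.214, -0.587, 0.405] pointing down, gripper open.
Joint ranges: [-2.62, 2.62], [-0.44, 2.09], [-1.27, 1.32], [0.08, 2.57], [-1.32, 4.46], [0.12, 2], [-2.74, 2.74]. Speed limits (rad/s): [2.22, 2.22, 3.01, 3.01, 3.14, 3.14, 3.14].

## Interface

Orientations are given as a rotation vector (axis times angle).
In Python, from cell import arm gives the robot as it stands. The module is installed in compiled form; this text tells all that it offers.
- The arm moves only by the shell command python3 -m inch 'ROWS' [FORCE]. ROWS is text: rows parted by semicolons, each of 5 numbers parted by spaces: the shift along the tool's x, y, z in m, then the turn about the tool's z in rad, then the finger opening in m, from 0 to 0.0918. In form: x y z roll fingers; .... A call has 1 to 5 rows; each row is the pose to reach, as a shift and turn from the pose commanded when the call began, along the tool's axes at that moment; what a row does not reach only later rows make up. A row lasts 1/10 s, in which the tool goes at most 50 mm and 8.59 degrees, less where a joint would pass 70% of its speed; a pose out of reach is approached as far as the arm can. A call with a gripper value outside its range is refused whole. The fingers move at their own pace and stop on an object; FORCE is the grip in N (left out, the last holds). Time passes only in rows, so rows that repeat a pose let the fingers close. It gives the time, the measured TCP pose, the force, the opening and the grip force at its end, in the units of the state.
- arm.observe(): the state, without advancing time (a new reading comes with each control period).
- arm.get_image(name): name is "scene" or "top" or "wrist"; returns the picture (480x640x3 uint8, red, green, blue); there is no depth.
- arm.get_calibration(name): a dict with "intrinsics" (3x3 intrinsics, pixels), "pose" (4x4, takes a point from camera to world coordinates). Camera axes: x right, y up, looking along -z (the intrinsics and any distortion apply to the point x, -y, -z); pixel columns grow to the right and rows downward; lengths in m; the calibration is good to about 2 mm. The wrist camera is an equidistant fisheye: a pixel r from the principal point sees the ray r / f radians off the axis. A picture is of the moment at which its call begins: read the wrist's pose just before it. get_calibration takes no time and is no camera call; for the wrist camera it gives the pose at the moment of the call.
- arm.sign_off(): hands the job in; it is judged then, once.
Trained networks look in the newest picture that a camera, given by its name, has taken for a name from the list of things; names that differ only in an ending like _2 or _b are one class to them, and where a whole thing is asked for, a point or a joint stands for the part that bears it (a point fixed in the world has none). Each returns a list of dicts, best first, with "conf" (0 to 1); they miss things now and then, are a little off and sometimes report something else, mostly with a low value. They report only what shows in the picture. A call takes as long as a camera call. They do not tell look-alikes from the thing itself.
- arm.look_for(camera, query): "point" ([row, column] in pixels, amid what is visible of it).
- arm.silhouettes(camera, query): "region" (480x640 bool, what is visible of it) and "point" ([row, column] in pixels, amid what is visible of it).
- arm.place_of(camera, query): "point" ([row, column] in pixels: a listed point, or the origin of a listed thing).
The state is a dict: "clock": time; "joints": joint angles; "dq": joint speeds; "joint_efforts": joint torques, N m; "position": TCP position; "ee_rot": TCP orientation; "force": force on the tool from outside, world axes, zero at the start; "ft_torque": the same for the moment, N m; "width": opening from 0.0 (shut) to 1.0 (fully open); "gripper_force": force on a finger pad.
Only numpy, scipy, OpenCV 4.12 (cv2) and the standard library are available. Lean on these libraries where they do the work, as an engineer would, in place of code of your own. Each camera call takes 0.05 s, during which the arm holds its last target. There are 200 camera calls.

## Task

Lift the bare wheel shaft out of its slotted block by the rod, rest it in the two forks of the grey stand and let go of it; then take it again by its wooden handle, run the rod through all three wheels standing in the wooden rack and lift the three off together as a stack. Lower the loaded shaft back into both forks of the stand with the three wheels hanging between the posts, let go only once it is down, and leave everything else on the bench where it is.

Things in the scene. Friction and masses are not known exactly. Their poses are not given: they have to be found in the camera images.
- shaft: Bare wheel shaft, about 90 g: steel rod 10 mm thick, 210 mm long, rounded tip, in a round wooden handle 95 mm long, 24 mm thick, with a brass end. Origin on the axis at the shoulder where rod leaves handle; +x along the rod to the tip (x 210 mm), handle x -95 to 0. Balance point about x 45 mm (unloaded). Starts level in the block's slot, axis 40 mm above the bench.
- shaft_mid (a point): Middle of the shaft's steel rod, on its axis, 105 mm from the shoulder.
- shaft_tip (a point): Tip of the shaft's rod, on its axis, 210 mm from the shoulder.
- block: Fixed wooden block 220 x 60 x 58 mm with an open slot 28 mm wide holding the shaft; origin on the bench under the shaft's shoulder, x along the shaft. Walls rise 6 mm over the handle with 2 mm beside it: no room for fingers there. It covers x -105 to 115 mm; only the last 95 mm of rod stick out beyond it. The shaft lifts straight up.
- stand: Fixed grey metal stand: base 220 x 80 x 12 mm, two posts 10 mm thick with upward-open V forks. Origin on the bench under its middle, x along the fork line, forks at x -85 and +85 mm, 160 mm free between posts. Usable either way round: with the rod's middle over the stand's middle the handle sticks out beyond one fork. Most room for the handle: towards +y.
- fork_a (a point): Where the rod's axis lies in one fork (x -85 mm of the stand), 65 mm above the bench. Each V opens at 90 degrees and is about 37 mm wide; its arms end about 11 mm above this point.
- fork_b (a point): The same point of the other fork (x +85 mm of the stand).
- rack: Fixed wooden rack 124 x 84 mm, a V trough with three wheels on edge at x -34, 0, 34 mm. Origin on the bench under its middle; x along the common bore line, 60 mm above the bench. Dividers and trough sides end 14 mm below that line: the rod passes over them; wheels must rise over 25 mm to come clear. Free run for the shaft: from the end towards +y.
- wheel_a: Finishing wheel of black rubber, standing on edge in the wooden rack at the start, 60 mm diameter, 24 mm wide, about 40 g, with an 18 mm bore right through. Origin at its centre, its x axis along the bore. It stands in a slot of the V trough with 2 mm of play at each face; 10 mm is free between neighbouring wheels, too little for a finger
- wheel_b: Finishing wheel of grey felt, standing on edge in the wooden rack at the start, 60 mm diameter, 24 mm wide, about 40 g, with an 18 mm bore right through. Origin at its centre, its x axis along the bore. It stands in a slot of the V trough with 2 mm of play at each face; 10 mm is free between neighbouring wheels, too little for a finger
- wheel_c: Finishing wheel of cork, standing on edge in the wooden rack at the start, 60 mm diameter, 24 mm wide, about 40 g, with an 18 mm bore right through. Origin at its centre, its x axis along the bore. It stands in a slot of the V trough with 2 mm of play at each face; 10 mm is free between neighbouring wheels, too little for a finger
- spare_wheel: Bystander: spare rubber wheel lying flat on the bench, 60 mm diameter, 24 mm high. Not one of the three. Origin under its centre.
- cement_tin: Bystander: round tin, 72 mm diameter, 100 mm tall; origin under its centre.
- hammer: Bystander: hammer lying on the bench.
- brush: Bystander: brush lying on the bench.
- tack_pot: Bystander: small steel pot, 68 mm diameter, 45 mm high; origin under its centre.
- heel_block: Bystander: black rubber heel blank, 65 x 60 x 28 mm; origin under its centre.
There are look-alikes about, which are no part of the job. What is shaped like the stand but pink is not meant. Of the things that look like the wheel_c, the larger one is meant.

How it is judged:
On the way, in this order (a step that is already met when the one before it is completed fails the run):
1. the bare shaft lies in both forks of the stand and the fingers have let go of it (x of shaft_mid in the frame of stand between -0.02 and 0.02 m and y of shaft_mid in the frame of stand between -0.006 and 0.006 m and z of shaft_mid in the frame of stand between 0.059 and 0.071 m and angle between the x axis of shaft and the x axis of stand, either way round below 0.05 rad and contact force between the fingers and shaft below 0.2 N), for 0.2 s.
2. the shaft, held by its handle, carries all three wheels clear of the rack together (y of wheel_a in the frame of shaft between -0.008 and 0.008 m and z of wheel_a in the frame of shaft between -0.008 and 0.008 m and x of wheel_a in the frame of shaft between 0.005 and 0.205 m and y of wheel_b in the frame of shaft between -0.008 and 0.008 m and z of wheel_b in the frame of shaft between -0.008 and 0.008 m and x of wheel_b in the frame of shaft between 0.005 and 0.205 m and y of wheel_c in the frame of shaft between -0.008 and 0.008 m and z of wheel_c in the frame of shaft between -0.008 and 0.008 m and x of wheel_c in the frame of shaft between 0.005 and 0.205 m and height (world z) of each of wheel_a, wheel_b, wheel_c above 0.085 m and contact force between the fingers and shaft above 0.5 N and x of the grasp point in the frame of shaft below 0.01 m), for 0.2 s.
3. the loaded shaft has been lowered into the forks while still held (y of wheel_a in the frame of shaft between -0.008 and 0.008 m and z of wheel_a in the frame of shaft between -0.008 and 0.008 m and x of wheel_a in the frame of shaft between 0.005 and 0.205 m and y of wheel_b in the frame of shaft between -0.008 and 0.008 m and z of wheel_b in the frame of shaft between -0.008 and 0.008 m and x of wheel_b in the frame of shaft between 0.005 and 0.205 m and y of wheel_c in the frame of shaft between -0.008 and 0.008 m and z of wheel_c in the frame of shaft between -0.008 and 0.008 m and x of wheel_c in the frame of shaft between 0.005 and 0.205 m and x of shaft_mid in the frame of stand between -0.02 and 0.02 m and y of shaft_mid in the frame of stand between -0.006 and 0.006 m and z of shaft_mid in the frame of stand between 0.059 and 0.075 m and angle between the x axis of shaft and the x axis of stand, either way round below 0.05 rad and contact force between the fingers and shaft above 0.5 N), for 0.05 s.
At the end, for the whole second after the job is handed in: Shaft at rest in both forks, either way round: rod middle within 20 mm of the stand's middle along x, 6 mm in y, 59-71 mm high, in line within 0.05 rad. All three wheels still on the rod, centres within 8 mm of its axis and 70 mm of the stand's middle along it. Fingers off the shaft (all of step 1 and y of wheel_a in the frame of shaft between -0.008 and 0.008 m and z of wheel_a in the frame of shaft between -0.008 and 0.008 m and x of wheel_a in the frame of shaft between 0.005 and 0.205 m and y of wheel_b in the frame of shaft between -0.008 and 0.008 m and z of wheel_b in the frame of shaft between -0.008 and 0.008 m and x of wheel_b in the frame of shaft between 0.005 and 0.205 m and y of wheel_c in the frame of shaft between -0.008 and 0.008 m and z of wheel_c in the frame of shaft between -0.008 and 0.008 m and x of wheel_c in the frame of shaft between 0.005 and 0.205 m and x of wheel_a in the frame of stand between -0.07 and 0.07 m and x of wheel_b in the frame of stand between -0.07 and 0.07 m and x of wheel_c in the frame of stand between -0.07 and 0.07 m and linear speed of each of wheel_a, wheel_b, wheel_c, shaft below 0.02 m/s); the robot touches nothing.
It fails at once if a bystander (spare wheel, tin, hammer, brush, pot or heel blank) is shifted by more than 40 mm (distance of any of spare_wheel, cement_tin, hammer, brush, tack_pot, heel_block from where it was at the start of the episode above 0.04 m).
It also fails if it takes over 72 s, if anything falls off the work surface, if the arm or the gripper's body presses on something with over 40 N, if the wrist force passes 120 N, or if a joint passes its speed limit or range.

## Working session

There is one attempt and no reset: what is moved stays moved. The work goes in short steps, Python scripts to look and compute and a shell command to move; the robot and the scene stay as the last step left them, time stands still between calls to the robot, and variables do not carry over. Pictures are saved under pics/ and viewed, at most 10 in all, crops included, and the job is handed in when it is done.

```bash
mkdir -p pics
cat > h.py <<'E'
import numpy as np, cv2
from cell import arm
from scipy.spatial.transform import Rotation as R
def grab(n,f):
    im=arm.get_image(n); cv2.imwrite('pics/'+f,im[:,:,::-1]); return im
def ray(n,p,cal=None):
    c=cal or arm.get_calibration(n); K=np.array(c['intrinsics']);T=np.array(c['pose'])
    x=(p[1]-K[0,2])/K[0,0]; y=(p[0]-K[1,2])/K[1,1]
    if n=='wrist':
        r=np.hypot(x,y); d=np.array([x/r*np.sin(r),-y/r*np.sin(r),-np.cos(r)]) if r>1e-9 else np.array([0,0,-1.])
    else: d=np.array([x,-y,-1])
    return T[:3,3],T[:3,:3]@d
def at(n,p,z,cal=None):
    o,d=ray(n,p,cal); return o+d*(z-o[2])/d[2]
def proj(n,P,cal=None):
    c=cal or arm.get_calibration(n); K=np.array(c['intrinsics']);T=np.array(c['pose'])
    q=T[:3,:3].T@(np.array(P)-T[:3,3]); x,y,z=q[0],-q[1],-q[2]
    if n=='wrist':
        r=np.hypot(x,y);t=np.arctan2(r,z); x,y=x/r*t,y/r*t
    else: x,y=x/z,y/z
    return np.array([K[1,1]*y+K[1,2],K[0,0]*x+K[0,2]])
E
python3 - <<'E'
from h import *
for n in('scene','top'):
    grab(n,n+'0.png'); c=arm.get_calibration(n); print(n,np.round(c['pose'],3).tolist(),np.round(c['intrinsics'],1).tolist())
Z=dict(shaft=.04,shaft_mid=.04,shaft_tip=.04,block=0,stand=0,fork_a=.065,fork_b=.065,rack=0,wheel_a=.06,wheel_b=.06,wheel_c=.06)
for q,z in Z.items():
    for n in('top','scene'):
        for r in arm.place_of(n,q)[:3]: print(q,n,round(r['conf'],2),np.round(r['point']),np.round(at(n,r['point'],z)[:2],3))
s=arm.observe(); print(s)
E
```

```text
scene [[-0.418, -0.549, 0.724, 1.277], [0.908, -0.268, 0.321, 0.392], [0.018, 0.792, 0.611, 0.786], [0.0, 0.0, 0.0, 1.0]] [[535.2, 0.0, 317.5], [0.0, 535.2, 238.5], [0.0, 0.0, 1.0]]
top [[-0.019, 0.99, -0.142, 0.272], [-1.0, -0.02, 0.0, -0.002], [-0.002, 0.142, 0.99, 1.279], [0.0, 0.0, 0.0, 1.0]] [[573.6, 0.0, 317.5], [0.0, 573.6, 241.0], [0.0, 0.0, 1.0]]
shaft top 0.57 [218. 126.] [0.509 0.417]
shaft scene 0.58 [330. 489.] [0.507 0.408]
shaft_mid top 0.77 [253. 154.] [0.429 0.354]
shaft_mid scene 0.89 [297. 469.] [0.433 0.354]
shaft_mid scene 0.72 [286. 227.] [ 0.617 -0.099]
shaft_mid scene 0.38 [252. 183.] [ 0.564 -0.246]
shaft_tip top 0.78 [292. 189.] [0.343 0.277]
shaft_tip scene 0.63 [262. 444.] [0.348 0.281]
block top 0.85 [221. 132.] [0.509 0.417]
block scene 0.71 [350. 491.] [0.516 0.422]
stand top 0.97 [183. 377.] [ 0.586 -0.14 ]
stand top 0.65 [360. 473.] [ 0.184 -0.338]
stand scene 0.81 [288. 226.] [ 0.587 -0.126]
stand scene 0.76 [179. 240.] [ 0.191 -0.331]
fork_a top 0.87 [182. 338.] [ 0.575 -0.05 ]
fork_a top 0.79 [172. 414.] [ 0.594 -0.214]
fork_a top 0.66 [365. 522.] 
[... 1366 characters left out ...]
38 -0.105]
{'clock': 1.2, 'joints': array([ 1.11836706,  0.43450123,  0.0250263 ,  1.57319055, -0.01161663,
        1.13396886, -0.07511586]), 'dq': array([ 0.00084335, -0.00014768,  0.00014281,  0.00036272, -0.00065726,
        0.00148643,  0.00101654]), 'joint_efforts': array([ 2.78004836e-04, -6.67659187e+01,  9.84174013e-01, -3.14806974e+01,
       -6.07656478e-02,  3.28669441e-02,  1.11585600e-04]), 'position': array([ 0.21418382, -0.58717195,  0.40474503]), 'ee_rot': array([3.09361642e+00, 5.46495888e-01, 1.79771887e-05]), 'force': array([-0.59744884, -0.55892501,  0.01064035]), 'ft_torque': array([0.00991329, 0.01350803, 0.01366791]), 'gripper_force': 0.0, 'width': 0.9988321996760534}
```

View pics/scene0.png

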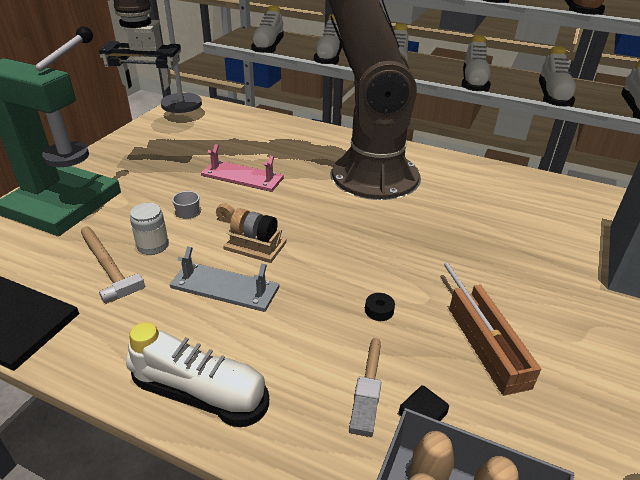

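View pics/top0.png

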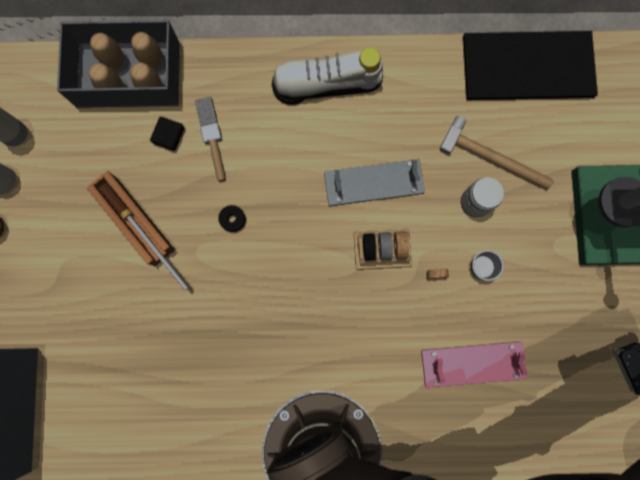

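The top view shows:
- The grey stand is at (182,375) and its pink look-alike is at (365,473), not meant.
- The rack is at (250,383), with black, grey and cork wheels at (247,369), (246,386) and (245,402). The small loose cork at (273,437) is the look-alike. The spare black wheel is at (218,232).
- The block with the shaft is at (220,130), with the tip at (290,189).

I choose the grey stand and the wheels in the rack, and move above the rod's free end to look closer.

```bash
cat >> h.py <<'E'
def go(x,y,zg,yaw):
    "shift/roll from present pose to put the grasp point at x,y,zg with tool x at yaw deg"
    s=arm.observe(); M=R.from_rotvec(s['ee_rot']).as_matrix()
    d=M.T@(np.array([x,y,zg+.159])-s['position']); cur=np.degrees(np.arctan2(M[1,0],M[0,0]))
    print('t',round(s['clock'],2),'pos',np.round(s['position'],4),'yaw',round(cur,2),'GO',np.round(d,4),'roll',round(np.radians(cur-yaw),4),'F',np.round(s['force'],1),'w',round(s['width'],3),s['gripper_force'])
E
python3 -m inch '.043 -.0255 0 0 .09; .086 -.051 0 0 .09; .129 -.0765 0 0 .09; .172 -.102 0 0 .09; .215 -.1265 0 0 .09'
python3 -m inch '.039 -.0314 0 0 .09; .078 -.0628 0 0 .09; .117 -.0942 0 0 .09; .156 -.1256 0 0 .09; .195 -.157 0 0 .09'
python3 -m inch '.01 -.047 0 0 .09; .02 -.094 0 0 .09; .03 -.141 0 0 .09; .04 -.188 0 0 .09; .05 -.235 0 0 .09'
python3 -m inch '.006 -.049 .01 -.12 .09; .012 -.098 .02 -.24 .09; .018 -.147 .03 -.36 .09; .024 -.196 .04 -.36 .09; .03 -.245 .05 -.36 .09'
python3 - <<'E'
from h import *
go(.41,.3365,.12,40.3)
grab('wrist','w1.png')
c=arm.get_calibration('wrist'); print(np.round(c['pose'],3).tolist(),c['intrinsics'])
for q,z in dict(shaft=.04,shaft_mid=.04,shaft_tip=.04,block=0).items():
    for n in('wrist','top'):
        if n=='top' and q=='shaft': arm.get_image('top')
        for r in arm.place_of(n,q)[:2]: print(q,n,round(r['conf'],2),np.round(r['point']),np.round(at(n,r['point'],z)[:2],4))
E
```

```text
clock: 1.7
position: [0.3737, -0.3929, 0.405]
ee_rot: [3.093, 0.546, 0.001]
force: [-0.3, -0.1, 0.0]
width: 0.98
gripper_force: 0.0
clock: 2.2
position: [0.5027, -0.1788, 0.405]
ee_rot: [3.093, 0.546, 0.001]
force: [0.2, 0.0, 0.3]
width: 0.981
gripper_force: 0.0
clock: 2.7
position: [0.4679, 0.059, 0.405]
ee_rot: [3.094, 0.546, 0.001]
force: [1.4, 0.2, 0.3]
width: 0.979
gripper_force: 0.0
clock: 3.2
position: [0.4126, 0.2976, 0.3549]
ee_rot: [-2.946, -1.091, -0.001]
force: [1.6, 1.0, 0.4]
width: 0.977
gripper_force: 0.0
t 3.2 pos [0.4126 0.2976 0.3549] yaw 40.64 GO [ 0.0233 -0.0312  0.076 ] roll 0.0059 F [1.6 1.  0.4] w 0.977 0.0
[[0.659, 0.714, 0.236, 0.472], [-0.752, 0.628, 0.199, 0.361], [-0.007, -0.308, 0.951, 0.335], [0.0, 0.0, 0.0, 1.0]] [[371.64829954   0.         319.55378291]
 [  0.         371.64829954 239.02628392]
 [  0.           0.           1.        ]]
shaft wrist 0.89 [ 36. 287.] [0.5084 0.4241]
shaft wrist 0.37 [ 47. 549.] [0.6676 0.2615]
shaft_mid wrist 0.58 [165. 285.] [0.4326 0.3488]
shaft_mid wrist 0.33 [288. 281.] [0.3468 0.2836]
shaft_mid top 0.68 [251. 381.] [ 0.4249 -0.141 ]
shaft_tip wrist 0.77 [288. 284.] [0.3497 0.2801]
block wrist 0.82 [ 50. 289.] [0.5104 0.4124]
block top 0.82 [221. 133.] [0.5078 0.4156]
block top 0.56 [135. 166.] [0.7093 0.344 ]
```

View pics/w1.png

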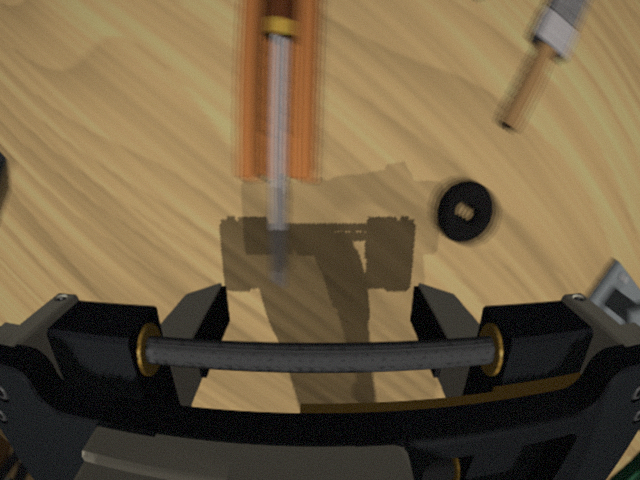

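The wrist picture shows the shoulder at about (37,280), the block end where the rod comes out at (180,278), and the tip at about (285,279). The brass end is on the handle, and nothing else lies near the rod.

Run:
```python
from h import *
a=at('wrist',(37,280),.04);b=at('wrist',(285,279),.04);e=at('wrist',(180,278),.04)
print(a,b,np.linalg.norm(a-b),np.degrees(np.arctan2(*(a-b)[1::-1])),np.linalg.norm(e-a))
d=(a-b)/np.linalg.norm(a-b); g=b+d*.076; print(g); yaw=np.degrees(np.arctan2(d[1],d[0]))
go(g[0],g[1],.04,yaw)
```

```text
[0.51035939 0.41804376 0.04      ] [0.34882294 0.28603367 0.04      ] 0.208616126859414 39.256226877059675 0.11589247466685812
[0.40767155 0.33412567 0.04      ]
t 3.7 pos [0.4138 0.2947 0.3553] yaw 40.53 GO [ 0.0209 -0.034   0.1563] roll 0.0222 F [-0.6 -0.1  0.6] w 0.98 0.0
```

```bash
python3 -m inch '.021 -.034 .02 .02 .09; .021 -.034 .06 .02 .09; .021 -.034 .10 .02 .09; .021 -.034 .13 .02 .09; .021 -.034 .156 .02 .09' 50
python3 -m inch '0 0 0 0 .09; 0 0 0 0 0; 0 0 0 0 0; 0 0 0 0 0; 0 0 0 0 0' 50
python3 -m inch '0 0 0 0 0; 0 0 -.01 0 0; 0 0 -.03 0 0; 0 0 -.07 0 0; 0 0 -.12 0 0' 50
python3 - <<'E'
from h import *
go(.588,-.128,.14,93)
grab('wrist','w2.png')
for r in arm.place_of('wrist','shaft')[:1]+arm.place_of('wrist','shaft_tip')[:1]: print(r['point'],r['conf'],at('wrist',r['point'],.15))
E
```

```text
clock: 4.2
position: [0.4072, 0.3344, 0.1976]
ee_rot: [2.957, 1.06, -0.001]
force: [-0.3, 0.1, 0.4]
width: 0.984
gripper_force: 0.0
clock: 4.7
position: [0.4073, 0.3356, 0.2002]
ee_rot: [-2.956, -1.061, -0.003]
force: [1.0, -0.7, -0.3]
width: 0.687
gripper_force: 0.0
clock: 5.2
position: [0.4063, 0.3349, 0.3198]
ee_rot: [2.956, 1.063, -0.005]
force: [2.3, 0.3, -0.4]
width: 0.245
gripper_force: 0.0
t 5.2 pos [0.4063 0.3349 0.3198] yaw 39.55 GO [-0.1546  0.4726  0.0211] roll -0.9329 F [ 2.3  0.3 -0.4] w 0.245 0.0
[49.1, 323.6] 0.58 [0.49796591 0.40909542 0.15      ]
[324.6, 324.1] 0.61 [0.40280327 0.32971571 0.15      ]
```

View pics/w2.png

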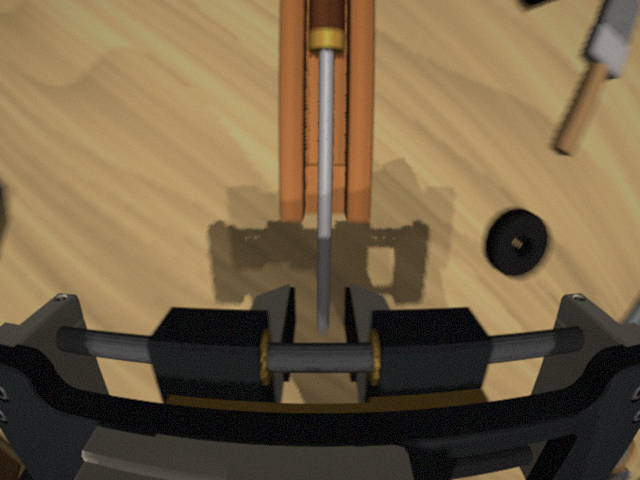

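The fingers were slow and had not closed before the lift. The rod is still in the slot, centred between them at (330,323). I go down again and wait for the grip.

```bash
python3 -m inch '0 0 0 0 .04; 0 0 0 0 .04; 0 0 .04 0 .04; 0 0 .08 0 .04; 0 0 .12 0 .04' 50
python3 -m inch '0 0 0 0 .03; 0 0 0 0 0; 0 0 0 0 0; 0 0 0 0 0; 0 0 0 0 0' 50
python3 -m inch '0 0 0 0 0; 0 0 0 0 0; 0 0 0 0 0; 0 0 0 0 0; 0 0 0 0 0' 50
```

```text
clock: 5.85
position: [0.4065, 0.3349, 0.1969]
ee_rot: [2.956, 1.062, -0.002]
force: [0.3, 0.3, -0.8]
width: 0.435
gripper_force: 0.0
clock: 6.35
position: [0.4075, 0.3358, 0.2007]
ee_rot: [-2.956, -1.061, -0.004]
force: [-0.8, 0.1, 3.8]
width: 0.093
gripper_force: 49.9
clock: 6.85
position: [0.4075, 0.3358, 0.2003]
ee_rot: [-2.956, -1.061, -0.004]
force: [-0.3, -0.2, 7.6]
width: 0.094
gripper_force: 49.9
```

```bash
python3 -m inch '0 0 -.01 0 0; 0 0 -.03 0 0; 0 0 -.07 0 0; 0 0 -.12 0 0; 0 0 -.12 0 0' 55
python3 -m inch '-.0133 .0474 0 -.14 0; -.0266 .0948 0 -.28 0; -.04 .1422 0 -.42 0; -.0532 .1896 0 -.56 0; -.0665 .237 0 -.70 0'
python3 -m inch '-.04 .023 0 -.1 0; -.08 .046 0 -.2 0; -.12 .07 0 -.24 0; -.16 .092 0 -.24 0; -.2 .115 0 -.24 0'
python3 -m inch '0 0 0 0 0; 0 0 0 0 0'
python3 - <<'E'
from h import *
go(.590,-.156,.15,94.5)
grab('wrist','w3.png');grab('scene','s3.png')
for n in('wrist','top','scene'):
    if n=='top': arm.get_image(n)
    for q,z in dict(fork_a=.065,stand=0).items():
        for r in arm.place_of(n,q)[:3]: print(q,n,round(r['conf'],2),np.round(r['point']),np.round(at(n,r['point'],z)[:2],4))
E
```

```text
clock: 7.35
position: [0.4077, 0.3372, 0.3256]
ee_rot: [-2.953, -1.061, -0.015]
force: [0.2, 1.0, -0.9]
width: 0.092
gripper_force: 54.9
clock: 7.85
position: [0.5049, 0.1125, 0.3195]
ee_rot: [2.412, 2.012, 0.0]
force: [1.0, 0.4, -1.6]
width: 0.093
gripper_force: 55.0
clock: 8.35
position: [0.5806, -0.1055, 0.3194]
ee_rot: [2.161, 2.28, -0.0]
force: [2.3, 0.9, -1.5]
width: 0.09
gripper_force: 55.0
clock: 8.55
position: [0.5804, -0.1048, 0.3189]
ee_rot: [-2.164, -2.277, 0.001]
force: [-0.1, 0.6, -0.4]
width: 0.095
gripper_force: 54.9
t 8.55 pos [ 0.5804 -0.1048  0.3189] yaw 92.9 GO [-0.0516  0.007   0.0099] roll -0.028 F [-0.1  0.6 -0.4] w 0.095 54.94574546813965
fork_a wrist 0.61 [160. 321.] [ 0.5773 -0.0412]
stand wrist 0.69 [250. 326.] [ 0.5869 -0.1245]
fork_a top 0.73 [180. 337.] [ 0.5787 -0.0479]
fork_a top 0.61 [245. 383.] [ 0.4338 -0.1416]
fork_a top 0.2 [171. 300.] [0.6007 0.0319]
fork_a scene 0.87 [257. 184.] [ 0.6031 -0.2135]
fork_a scene 0.83 [163. 270.] [ 0.177  -0.2413]
fork_a scene 0.74 [271. 257.] [ 0.5744 -0.0534]
stand scene 0.91 [289. 229.] [ 0.5886 -0.1169]
stand scene 0.43 [272. 261.] [ 0.509 -0.084]
```

View pics/w3.png

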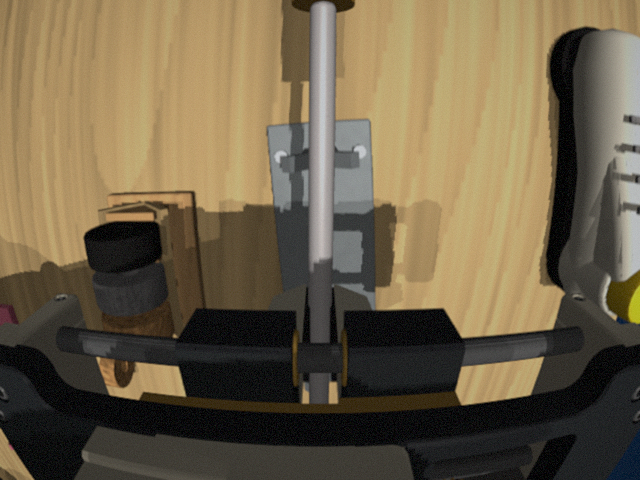

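View pics/s3.png

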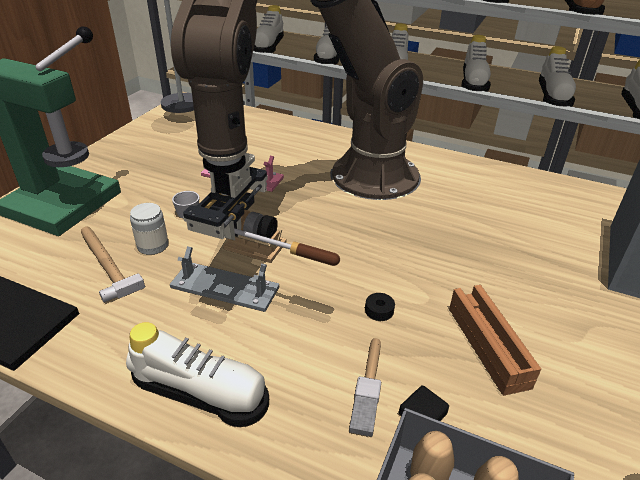

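The wrist view shows the rod held (shoulder at about (3,320)) over the grey stand, with its near base corners at (125,267) and (120,370) and the fork at about (155,319). The scene view shows the handle drooping slightly. I fix the stand's angle from its edges.

Run:
```python
from h import *
P=lambda n,p,z:at(n,p,z)[:2]
ang=lambda d:np.degrees(np.arctan2(d[1],d[0]))
for e in(((204,330),(192,424)),((172,325),(160,420))):
    a,b=[P('top',p,.012) for p in e]; print('top edge',a,b,ang(a-b),np.linalg.norm(a-b))
a,b=P('wrist',(125,267),.012),P('wrist',(120,370),.012); print('end',a,b,np.linalg.norm(a-b),ang(b-a)+90)
l=P('wrist',(290,281),.012); r=P('wrist',(290,376),.012); print('edges',ang(a-l),ang(b-r),l,r)
u=(a+b)/2; print('endmid',u)
for n,p in(('wrist',(155,319)),):print('fork',P(n,p,.065))
o,d=ray('wrist',(3,320)); s=arm.observe(); g=s['position']-[0,0,.159]; d/=np.linalg.norm(d)
for t in np.arange(.05,.4,.001):
    q=o+d*t
    if q[1]>g[1]+.03 and abs(np.linalg.norm(q-g)-.1335)<.0012: print('shoulder',q,g)
```

```text
top edge [ 0.53656693 -0.03213826] [ 0.55995697 -0.24496984] 96.27159781844216 0.21411299612297757
top edge [ 0.61085676 -0.02245491] [ 0.63458796 -0.23927439] 96.2462429403202 0.2181143172939075
end [ 0.53537263 -0.02269176] [ 0.61397971 -0.01445585] 0.07903735010538353 95.98123776862988
edges 96.12978778474276 97.30093341568323 [ 0.55015245 -0.16031288] [ 0.63210498 -0.15592745]
endmid [ 0.57467617 -0.0185738 ]
fork [ 0.57637417 -0.03956708]
shoulder [ 0.57475877 -0.00158505  0.24853156] [ 0.58055703 -0.10287103  0.16020692]
shoulder [ 0.57474193 -0.00127133  0.2475822 ] [ 0.58055703 -0.10287103  0.16020692]
shoulder [ 0.57472509 -0.00095761  0.24663283] [ 0.58055703 -0.10287103  0.16020692]
shoulder [ 0.57470825 -0.00064388  0.24568347] [ 0.58055703 -0.10287103  0.16020692]
shoulder [ 5.74691412e-01 -3.30161691e-04  2.44734100e-01] [ 0.58055703 -0.10287103  0.16020692]
shoulder [ 5.74674572e-01 -1.64393832e-05  2.43784735e-01] [ 0.58055703 -0.10287103  0.16020692]
shoulder [5.74657731e-01 2.97282925e-04 2.42835369e-01] [ 0.58055703 -0.10287103  0.16020692]
shoulder [0.57310842 0.02915974 0.15549375] [ 0.58055703 -0.10287103  0.16020692]
shoulder [0.57309158 0.02947346 0.15454438] [ 0.58055703 -0.10287103  0.16020692]
shoulder [0.57307474 0.02978718 0.15359502] [ 0.58055703 -0.10287103  0.16020692]
shoulder [0.5730579  0.0301009  0.15264565] [ 0.58055703 -0.10287103  0.16020692]
shoulder [0.57304106 0.03041462 0.15169629] [ 0.58055703 -0.10287103  0.16020692]
shoulder [0.57302422 0.03072835 0.15074692] [ 0.58055703 -0.10287103  0.16020692]
shoulder [0.57300738 0.03104207 0.14979756] [ 0.58055703 -0.10287103  0.16020692]
```

```bash
python3 -c "
from h import *
go(.5896,-.1563,.068,96.1)"
```

```text
t 9.0 pos [ 0.5806 -0.1029  0.3192] yaw 93.12 GO [-0.0538  0.0061  0.0922] roll -0.052 F [-0.1 -1.3 -1.3] w 0.089 54.945480823516846
```

```bash
python3 -m inch '-.027 .003 0 -.03 0; -.054 .006 0 -.052 0; -.054 .006 .03 -.052 0; -.054 .006 .05 -.052 0; -.054 .006 .065 -.052 0'
python3 -m inch '0 0 0 0 0; 0 0 .005 0 0; 0 0 .010 0 0; 0 0 .015 0 0; 0 0 .02 0 0' 20
python3 - <<'E'
from h import *
go(.5896,-.1563,.066,96.1)
grab('wrist','w4.png')
for q in('shaft','shaft_mid','fork_a'):
  for r in arm.place_of('wrist',q)[:2]: print(q,r['conf'],np.round(r['point']),at('wrist',r['point'],.065))
E
```

```text
clock: 9.5
position: [0.5891, -0.1572, 0.2527]
ee_rot: [-2.101, -2.334, 0.001]
force: [0.1, -0.1, -0.9]
width: 0.095
gripper_force: 55.0
clock: 10.0
position: [0.5897, -0.1571, 0.2342]
ee_rot: [2.101, 2.335, 0.0]
force: [0.4, -0.6, -1.7]
width: 0.1
gripper_force: 20.0
t 10.0 pos [ 0.5897 -0.1571  0.2342] yaw 96.04 GO [ 0.0008 -0.      0.0092] roll -0.0011 F [ 0.4 -0.6 -1.7] w 0.1 19.99750256538391
shaft 0.65 [  5. 318.] [ 0.57406831 -0.02517665  0.065     ]
shaft_mid 0.69 [268. 319.] [ 0.58646345 -0.13483381  0.065     ]
fork_a 0.77 [ 52. 319.] [ 0.57685842 -0.04500983  0.065     ]
```

View pics/w4.png

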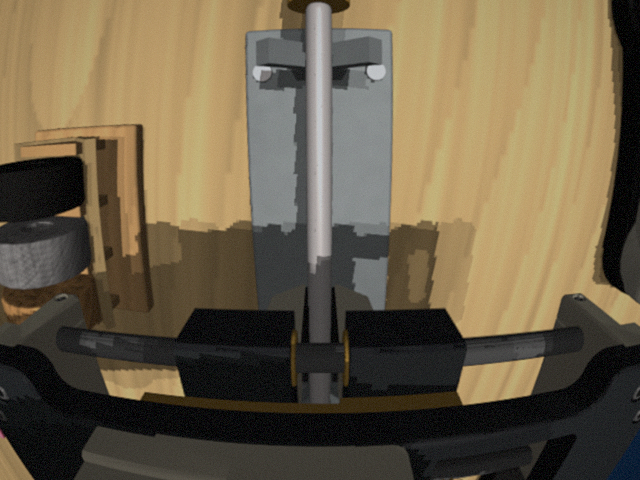

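The rod runs through the middle of the near fork (52,319) with the shoulder just outside it at (5,318). It still has about 9 mm to go down, then I release.

```bash
python3 -m inch '0 0 .003 0 0; 0 0 .006 0 0; 0 0 .009 0 0; 0 0 .009 0 0; 0 0 .009 0 0' 10
python3 -m inch '0 0 0 0 .03; 0 0 0 0 .04; 0 0 0 0 .04; 0 0 0 0 .05; 0 0 0 0 .05'
python3 - <<'E'
from h import *
go(.5896,-.1563,.066,96.1)
arm.get_image('wrist')
for q in('shaft','shaft_mid','fork_a'):
  for r in arm.place_of('wrist',q)[:2]: print(q,r['conf'],np.round(r['point']),at('wrist',r['point'],.065))
E
```

```text
clock: 10.7
position: [0.5903, -0.1572, 0.2256]
ee_rot: [2.1, 2.334, 0.002]
force: [3.1, -0.5, 2.1]
width: 0.103
gripper_force: 10.0
clock: 11.2
position: [0.5893, -0.1571, 0.2249]
ee_rot: [-2.101, -2.335, 0.0]
force: [-0.4, -0.6, -0.3]
width: 0.49
gripper_force: 0.0
t 11.2 pos [ 0.5893 -0.1571  0.2249] yaw 96.04 GO [ 0.0008  0.0003 -0.0001] roll -0.001 F [-0.4 -0.6 -0.3] w 0.49 0.0
shaft 0.66 [  3. 319.] [ 0.57504858 -0.02678998  0.065     ]
shaft_mid 0.72 [269. 318.] [ 0.58577531 -0.13173509  0.065     ]
fork_a 0.86 [ 47. 319.] [ 0.57688671 -0.0447172   0.065     ]
```

Released: the shaft rests in both forks, with its middle about 4 mm from the stand's middle. I rise, move over to the handle and measure the rack on the way.

```bash
python3 -m inch '0 0 0 0 .05; 0 0 -.02 0 .06; 0 0 -.06 0 .07; 0 0 -.10 0 .07; 0 0 -.10 0 .07'
python3 - <<'E'
from h import *
go(.572,.003,.12,95.9)
grab('wrist','w5.png'); 
for n in('wrist','top'):
  if n=='top': arm.get_image(n)
  for q,z in dict(shaft=.065,shaft_mid=.065,rack=0,wheel_a=.06).items():
    for r in arm.place_of(n,q)[:4]: print(q,n,round(r['conf'],2),np.round(r['point']),np.round(at(n,r['point'],z)[:2],4))
E
```

```text
clock: 11.9
position: [0.5913, -0.1566, 0.3307]
ee_rot: [2.096, 2.33, 0.007]
force: [1.3, 0.6, 0.5]
width: 0.758
gripper_force: 0.0
t 11.9 pos [ 0.5913 -0.1566  0.3307] yaw 96.04 GO [ 0.1609 -0.0028  0.0513] roll 0.0025 F [1.3 0.6 0.5] w 0.758 0.0
shaft wrist 0.64 [ 53. 312.] [ 0.5716 -0.029 ]
shaft wrist 0.48 [207. 116.] [ 0.4367 -0.1429]
shaft_mid wrist 0.75 [206. 313.] [ 0.5815 -0.1286]
rack wrist 0.61 [187. 146.] [ 0.4298 -0.1402]
rack wrist 0.21 [208. 116.] [ 0.3974 -0.1624]
wheel_a wrist 0.92 [307.  94.] [ 0.401  -0.2346]
wheel_a wrist 0.81 [161. 113.] [ 0.4314 -0.1092]
wheel_a wrist 0.74 [245. 122.] [ 0.4371 -0.1735]
wheel_a wrist 0.66 [205. 116.] [ 0.4331 -0.142 ]
shaft top 0.3 [182. 337.] [ 0.5734 -0.048 ]
shaft_mid top 0.93 [176. 378.] [ 0.5863 -0.1359]
rack top 0.8 [251. 380.] [ 0.4283 -0.1423]
wheel_a top 0.89 [246. 368.] [ 0.4336 -0.1104]
wheel_a top 0.74 [244. 382.] [ 0.4366 -0.1414]
wheel_a top 0.64 [243. 399.] [ 0.4392 -0.1777]
wheel_a top 0.47 [274. 437.] [ 0.3701 -0.2555]
```

View pics/w5.png

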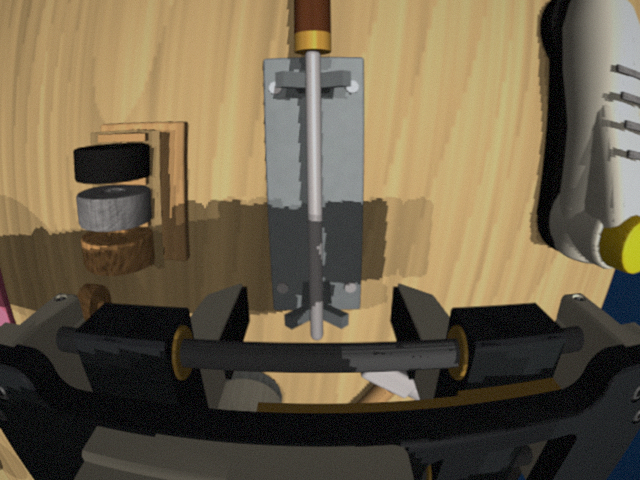

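Both forks carry the rod (near fork at (80,313), far fork at (318,317)). The brass ferrule is at (40,313) with the wooden handle beyond it. The rack wheels are at (160,112), (207,115) and (250,118), and the small cork look-alike is at (300,95). I go to the handle.

```bash
python3 -m inch '.04 0 0 0 .07; .08 -.001 0 0 .07; .12 -.002 0 0 .07; .161 -.003 .02 0 .07; .161 -.003 .04 0 .07'
python3 -m inch '0 0 0 0 .07'
python3 - <<'E'
from h import *
go(.572,.003,.065,95.9)
grab('scene','s6.png');arm.get_image('wrist')
for q,z in dict(shaft=.065,rack=0,wheel_a=.06).items():
    for r in arm.place_of('wrist',q)[:4]: print(q,round(r['conf'],2),np.round(r['point']),np.round(at('wrist',r['point'],z)[:2],4))
for r in arm.place_of('scene','shaft')[:3]: print(round(r['conf'],2),np.round(r['point']),np.round(at('scene',r['point'],.065)[:2],4))
E
```

```text
clock: 12.9
position: [0.5688, 0.0097, 0.2857]
ee_rot: [-2.091, -2.344, -0.007]
force: [0.8, -0.2, 0.0]
width: 0.762
gripper_force: 0.0
clock: 13.0
position: [0.5684, 0.0037, 0.2829]
ee_rot: [-2.096, -2.336, 0.005]
force: [-0.2, -0.7, -0.8]
width: 0.761
gripper_force: 0.0
t 13.0 pos [0.5684 0.0037 0.2829] yaw 96.21 GO [-0.0011  0.0037  0.0589] roll 0.0053 F [-0.2 -0.7 -0.8] w 0.761 0.0
shaft 0.67 [314. 324.] [ 0.5754 -0.0281]
rack 0.7 [315. 326.] [ 0.5824 -0.0659]
0.95 [274. 268.] [ 0.5728 -0.029 ]
```

```bash
python3 -m inch '-.001 .002 .015 0 .06; -.001 .002 .03 0 .055; -.001 .002 .045 0 .05; -.001 .002 .058 0 .05; -.001 .002 .058 0 .05'
python3 -m inch '0 0 0 0 0; 0 0 0 0 0; 0 0 0 0 0; 0 0 0 0 0; 0 0 0 0 0' 60
python3 -m inch '0 0 0 0 0; 0 0 0 0 0; 0 0 0 0 0; 0 0 0 0 0; 0 0 0 0 0' 60
python3 -c "
from h import *
go(.5704,.002,.065,95.9)"
```

```text
clock: 13.8
position: [0.5707, 0.0017, 0.2245]
ee_rot: [-2.099, -2.334, 0.004]
force: [0.2, 0.0, -0.9]
width: 0.545
gripper_force: 0.0
clock: 14.3
position: [0.572, 0.0019, 0.2276]
ee_rot: [2.101, 2.335, 0.001]
force: [1.5, 0.3, 0.7]
width: 0.246
gripper_force: 60.0
clock: 14.8
position: [0.572, 0.0019, 0.2273]
ee_rot: [2.101, 2.335, 0.001]
force: [1.8, -0.1, 1.7]
width: 0.248
gripper_force: 60.0
t 14.8 pos [0.572  0.0019 0.2273] yaw 96.04 GO [ 0.0002 -0.0016  0.0033] roll 0.0025 F [ 1.8 -0.1  1.7] w 0.248 59.994229674339294
```

```bash
python3 -m inch '0 0 -.01 0 0; 0 0 -.03 0 0; 0 0 -.06 0 0; 0 0 -.09 0 0; 0 0 -.09 0 0' 60
python3 -m inch '.03 -.024 0 0 0; .065 -.052 0 0 0; .1 -.08 0 0 0; .14 -.112 0 0 0; .165 -.132 0 0 0'
python3 -m inch '.017 -.013 0 .02 0; .017 -.013 0 .02 0; .017 -.013 0 .02 0'
python3 - <<'E'
from h import *
go(.409,.168,.062,94.8)
for n in('scene','wrist','top'):
  grab(n,n[0]+'7.png')
  for q,z in dict(shaft=.155,shaft_tip=.155,rack=0,wheel_a=.06).items():
    for r in arm.place_of(n,q)[:4]: print(n,q,round(r['conf'],2),np.round(r['point']),np.round(at(n,r['point'],z)[:2],4))
E
```

```text
clock: 15.3
position: [0.5723, 0.0025, 0.3211]
ee_rot: [2.099, 2.333, 0.005]
force: [0.4, -0.2, -0.9]
width: 0.247
gripper_force: 60.0
clock: 15.8
position: [0.4199, 0.1537, 0.3167]
ee_rot: [-2.098, -2.337, 0.003]
force: [0.3, -0.2, -0.6]
width: 0.245
gripper_force: 60.0
clock: 16.1
position: [0.408, 0.1674, 0.3168]
ee_rot: [2.123, 2.315, -0.002]
force: [-0.1, -0.9, -1.0]
width: 0.249
gripper_force: 60.0
t 16.1 pos [0.408  0.1674 0.3168] yaw 94.96 GO [0.0006 0.0012 0.0958] roll 0.0028 F [-0.1 -0.9 -1. ] w 0.249 59.97216045856476
scene shaft_tip 0.59 [198. 279.] [ 0.4366 -0.0732]
scene rack 0.67 [249. 256.] [ 0.4446 -0.1348]
scene wheel_a 0.93 [232. 267.] [ 0.4457 -0.1017]
scene wheel_a 0.62 [213. 224.] [ 0.4235 -0.2282]
scene wheel_a 0.61 [218. 241.] [ 0.4226 -0.1821]
scene wheel_a 0.58 [225. 254.] [ 0.4329 -0.1414]
wrist shaft 0.61 [373. 320.] [0.4113 0.1375]
top shaft_tip 0.72 [242. 351.] [ 0.4298 -0.0692]
top rack 0.83 [251. 382.] [ 0.4287 -0.1468]
top rack 0.67 [162. 500.] [ 0.6291 -0.4251]
top rack 0.65 [248. 405.] [ 0.4358 -0.1994]
top wheel_a 0.79 [248. 369.] [ 0.4285 -0.1124]
top wheel_a 0.77 [275. 437.] [ 0.368  -0.2554]
top wheel_a 0.7 [243. 400.] [ 0.4378 -0.1794]
top wheel_a 0.57 [243. 382.] [ 0.4384 -0.1406]
```

View pics/s7.png

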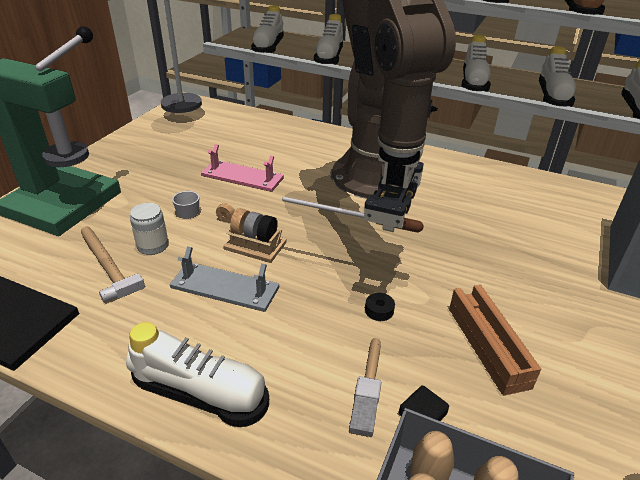

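The shaft is held level, with its tip at about (199,284) in the scene view, just short of the rack. I lower it to bore height and compare rod and wheels in the same pictures.

```bash
python3 -m inch '0 0 .03 0 0; 0 0 .06 0 0; 0 0 .08 0 0; 0 0 .095 0 0; 0 0 .095 0 0'
python3 -m inch '0 0 0 0 0'
cat > m.py <<'E'
from h import *
import sys
go(.409,.168,.06,94.8)
L={}
for n in('top','scene'):
  grab(n,n[0]+sys.argv[1]+'.png')
  for r in arm.silhouettes(n,'shaft')[:2]:
    p=np.argwhere(r['region']).astype(float); 
    if n=='top': tip=p[np.argsort(p[:,1])[-3:]].mean(0)
    else: tip=p[np.argsort(p[:,1])[:3]].mean(0)
    print(n,'shaft',round(r['conf'],2),len(p),'tip',tip,at(n,tip,.06)[:2])
    if n not in L: L[n]=tip
  for r in arm.silhouettes(n,'wheel_a')[:5]:
    p=np.argwhere(r['region']); print(n,'wheel',round(r['conf'],2),len(p),'cen',np.round(p.mean(0),1),p.min(0),p.max(0))
  for r in arm.place_of(n,'wheel_a')[:5]+arm.place_of(n,'shaft_tip')[:1]: print(n,'place',round(r['conf'],2),r['point'],np.round(at(n,r['point'],.06)[:2],4))
a,u=ray('top',L['top']);b,v=ray('scene',L['scene'])
k=np.linalg.lstsq(np.stack([u,-v],1),b-a,rcond=None)[0]; print('tip3d',a+k[0]*u,b+k[1]*v)
E
python3 m.py 8
```

```text
clock: 17.35
position: [0.4077, 0.1674, 0.2206]
ee_rot: [-2.123, -2.314, 0.005]
force: [0.0, -0.5, 0.1]
width: 0.244
gripper_force: 60.0
clock: 17.45
position: [0.4084, 0.1679, 0.2223]
ee_rot: [-2.124, -2.314, 0.0]
force: [-0.7, 0.0, -0.8]
width: 0.247
gripper_force: 60.0
t 17.45 pos [0.4084 0.1679 0.2223] yaw 94.92 GO [0.0001 0.0007 0.0033] roll 0.002 F [-0.7  0.  -0.8] w 0.247 59.97387886047363
top shaft 0.75 1242 tip [192. 503.] [ 0.54560754 -0.40722619]
top shaft 0.71 1614 tip [181. 552.] [ 0.56794416 -0.51540714]
top wheel 0.84 346 cen [245.  400.8] [232 394] [258 408]
top wheel 0.76 348 cen [243.6 385.5] [232 378] [257 393]
top wheel 0.66 231 cen [241.7 369.3] [233 363] [250 376]
top wheel 0.62 178 cen [272.8 438.1] [268 428] [277 448]
top place 0.87 [244.3, 381.2] [ 0.4362 -0.1388]
top place 0.84 [243.1, 402.2] [ 0.4379 -0.1839]
top place 0.74 [246.7, 369.3] [ 0.4316 -0.1131]
top place 0.61 [275.7, 434.4] [ 0.3666 -0.2496]
top place 0.68 [245.3, 352.1] [ 0.4353 -0.0763]
scene shaft 0.98 601 tip [233.66666667 283.66666667] [ 0.43299175 -0.06582083]
scene wheel 0.68 413 cen [227.7 266.1] [215 257] [241 276]
scene wheel 0.67 317 cen [220.2 237.9] [209 230] [233 248]
scene wheel 0.59 348 cen [224.1 251.5] [212 243] [238 262]
scene wheel 0.53 257 cen [212.  224.7] [203 216] [221 234]
scene place 0.94 [230.6, 266.0] [ 0.4403 -0.1069]
scene place 0.88 [226.4, 253.2] [ 0.4391 -0.1409]
scene place 0.86 [221.9, 239.9] [ 0.4374 -0.1772]
scene place 0.76 [213.4, 225.3] [ 0.4232 -0.2257]
scene place 0.83 [229.4, 280.7] [ 0.4217 -0.0793]
tip3d [ 0.51603442 -0.36348375  0.19160257] [ 0.45015239 -0.05651712  0.0747674 ]
```

Run:
```python
import cv2,numpy as np
t=cv2.imread('pics/t8.png')[215:275,320:420]; s=cv2.imread('pics/s8.png')[195:255,220:320]
a=[cv2.resize(i,None,fx=5,fy=5,interpolation=cv2.INTER_CUBIC) for i in(t,s)]
im=np.vstack(a); cv2.imwrite('pics/c8.png',im)
```

```text
(no output)
```

View pics/c8.png

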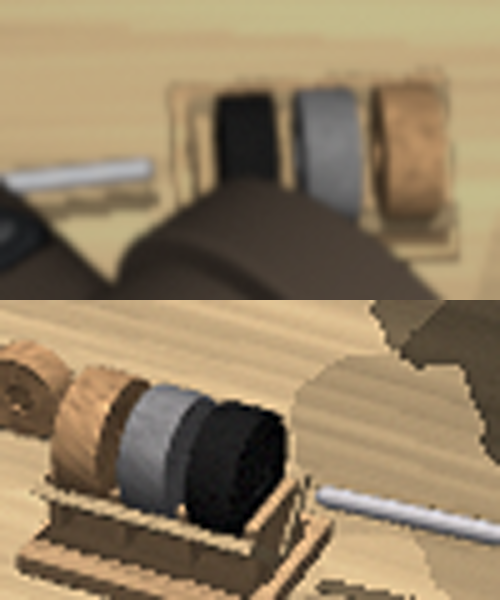

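The upper half (top view) shows the rod tip at about (249,350) and its axis heading for the wheels, with grey at (244.7,385.5) and cork at (245.2,401). The lower half (scene view) shows the tip at (233.7,283.6), just short of the black wheel and at bore height by eye. I check the numbers.

Run:
```python
from h import *
a,u=ray('top',(249,350.2));b,v=ray('scene',(233.7,283.4))
k=np.linalg.lstsq(np.stack([u,-v],1),b-a,rcond=None)[0]; print('tip3d',a+k[0]*u,b+k[1]*v)
print('top tip',at('top',(249,350.2),.06),'rod@320',at('top',(251.6,320),.06))
for p in((244.7,385.5),(245.2,401)): print('wheel',at('top',p,.06))
s=arm.observe(); g=s['position']-[0,0,.159]; print('g',g)
y=np.radians(94.9); d=-np.array([np.cos(y),np.sin(y),0])
for L in(.14,.2,.24): 
    print(L,'pred',g+d*L,'top',np.round(proj('top',g+d*L),1),'scene',np.round(proj('scene',g+d*L),1))
for P in((.4322,-.11,.06),(.4352,-.1435,.06),(.4382,-.1774,.06)): print(np.round(proj('top',P),1),np.round(proj('scene',P),1))
```

```text
tip3d [ 0.42806539 -0.07235418  0.05475103] [ 0.42692765 -0.06979525  0.05445871]
top tip [ 0.42739486 -0.0720527   0.06      ] rod@320 [ 0.42306003 -0.0072518   0.06      ]
wheel [ 0.43519408 -0.1479804   0.06      ]
wheel [ 0.43345641 -0.18115692  0.06      ]
g [0.40838844 0.16762649 0.06326938]
0.14 pred [0.42034681 0.02813815 0.06326938] top [253.  303.5] scene [240.7 324.2]
0.2 pred [ 0.42547183 -0.03164257  0.06326938] top [250.1 331.4] scene [234.7 298.8]
0.24 pred [ 0.4288885  -0.07149638  0.06326938] top [248.1 350. ] scene [230.9 282.2]
[246.4 367.8] [228.3 266.6]
[244.7 383.4] [225.2 253.1]
[243.  399.2] [222.1 239.6]
```

Run:
```python
from h import *
s=arm.observe(); C=np.array(arm.get_calibration('wrist')['pose']); K=arm.get_calibration('wrist')['intrinsics']
def T(p,r):
    M=np.eye(4);M[:3,:3]=R.from_rotvec(r).as_matrix();M[:3,3]=p;return M
X=np.linalg.inv(T(s['position'],s['ee_rot']))@C
poses=dict(w3=([.5804,-.1048,.3189],[-2.164,-2.277,.001],(200,194),(290,202)),w4=([.5897,-.1571,.2342],[2.101,2.335,0],(130,141),(305,150)),w5=([.5913,-.1566,.3307],[2.096,2.33,.007],(125,187),(258,188)))
for n,(p,r,a,b) in poses.items():
    cal=dict(pose=T(p,r)@X,intrinsics=K)
    A,B=at('wrist',a,.01,cal),at('wrist',b,.01,cal); print(n,A,B,np.degrees(np.arctan2(*(A-B)[1::-1])))
    if n=='w5':
        print('corner',at('wrist',(122,187),.01,cal),at('wrist',(122,105),.01,cal))
        for q in((161,113),(207,115),(250,118)):print(at('wrist',q,.06,cal))
        S=at('wrist',(58,264),.012,cal),at('wrist',(307,274),.012,cal);print('stand check',np.degrees(np.arctan2(*(S[0]-S[1])[1::-1])))
for c in(((232,355),(229,408)),((269,357),(266,412))):
    A,B=[at('top',q,.01) for q in c]; print('top',A,B,np.degrees(np.arctan2(*(A-B)[1::-1])))
```

```text
w3 [ 0.47499222 -0.08644663  0.01      ] [ 0.4777051 -0.1683564  0.01     ] 91.89695776105495
w4 [ 0.47624843 -0.08390433  0.01      ] [ 0.47902668 -0.19829272  0.01      ] 91.39132225436092
w5 [ 0.47528205 -0.08348639  0.01      ] [ 0.47876187 -0.20132083  0.01      ] 91.69153346014944
corner [ 0.47511173 -0.08096531  0.01      ] [ 0.39389308 -0.08198129  0.01      ]
[ 0.433187   -0.10974942  0.06      ]
[ 0.43420475 -0.14526813  0.06      ]
[ 0.43459003 -0.18046767  0.06      ]
stand check 96.67976154377638
top [ 0.47194323 -0.0867268   0.01      ] [ 0.47639456 -0.20564762  0.01      ] 92.14364145093923
top [ 0.38875345 -0.08878016  0.01      ] [ 0.39303383 -0.21104837  0.01      ] 92.00499935579394
```

The rack's bore line has yaw about 91.8° and runs through (0.4345, -0.145), so I must turn the shaft by 3° and shift it. The tip sits about 8 mm low from droop, so I also raise it 4 mm.

```bash
python3 -c "
from h import *
go(.4247,.168,.0673,92.0)"
```

```text
t 17.95 pos [0.4084 0.1676 0.2223] yaw 94.89 GO [-0.001   0.0163 -0.004 ] roll 0.0504 F [-0.8 -0.4 -0.9] w 0.247 59.973891377449036
```

```bash
python3 -m inch '0 .008 -.002 .025 0; -.001 .016 -.004 .05 0; -.001 .016 -.004 .05 0; -.001 .016 -.004 .05 0'
cat > rod.py <<'E'
from h import *
def axis(n,lo=.1,hi=.25,w=6,z0=None):
    "rod axis points seen in camera n: brightest low-saturation centroid across predicted line"
    s=arm.observe(); g=s['position']-[0,0,.159]; M=R.from_rotvec(s['ee_rot']).as_matrix(); d=-M[:,0]
    hsv=cv2.cvtColor(arm.get_image(n),cv2.COLOR_RGB2HSV).astype(float)
    m=((hsv[:,:,1]<70)&(hsv[:,:,2]>110)).astype(float)
    out=[]
    for L in np.arange(lo,hi,.005):
        c=proj(n,g+d*L); c2=proj(n,g+d*(L+.01)); t=(c2-c)/np.linalg.norm(c2-c); nn=np.array([-t[1],t[0]])
        k=np.arange(-w,w+.1,.25); q=c+k[:,None]*nn; v=cv2.remap(m.astype(np.float32),q[:,1].astype(np.float32)[None],q[:,0].astype(np.float32)[None],1)[0]
        if v.sum()>4: out.append((L,c+nn*(k*v).sum()/v.sum(),(k*v).sum()/v.sum(),v.sum()/4))
    return g,d,out
if __name__=='__main__':
    for n in('top','scene'):
        g,d,o=axis(n); print(n,g,d)
        for L,p,k,w in o: print(round(L,3),np.round(p,1),round(k,2),round(w,1),np.round(at(n,p,g[2]-.037*L)[:2],4))
E
python3 rod.py
```

```text
clock: 18.35
position: [0.4247, 0.168, 0.2261]
ee_rot: [2.182, 2.26, 0.0]
force: [0.1, 0.4, -0.6]
width: 0.247
gripper_force: 60.0
top [0.42468027 0.16797411 0.06707185] [ 3.48589502e-02 -9.99392238e-01 -9.18849494e-05]
0.185 [245.8 324.4] 1.57 2.4 [ 0.4354 -0.0169]
0.19 [246.5 326.8] 0.72 4.0 [ 0.4338 -0.022 ]
0.195 [247.  329.1] 0.09 5.0 [ 0.4326 -0.027 ]
0.2 [246.8 331.5] 0.15 5.3 [ 0.433  -0.0321]
0.205 [246.5 333.8] 0.34 6.0 [ 0.4336 -0.0371]
0.21 [246.5 336.2] 0.22 6.0 [ 0.4335 -0.0421]
0.215 [246.5 338.5] 0.09 6.0 [ 0.4334 -0.0472]
0.22 [246.5 340.9] -0.04 6.0 [ 0.4333 -0.0522]
0.225 [246.  343.2] 0.33 5.0 [ 0.4343 -0.0572]
0.23 [246.  345.5] 0.2 5.0 [ 0.4343 -0.0623]
0.235 [246.  347.9] 0.08 5.0 [ 0.4342 -0.0673]
0.24 [245.5 350.2] 0.5 3.4 [ 0.4353 -0.0724]
scene [0.42434652 0.16796915 0.06701508] [ 3.53631157e-02 -9.99374525e-01  9.73017089e-05]
0.1 [247.4 339.3] 1.29 4.0 [0.4278 0.0674]
0.105 [247.  337.1] 1.43 3.1 [0.4283 0.0624]
0.11 [246.3 335. ] 1.29 3.7 [0.4278 0.0572]
0.115 [246.  332.8] 1.61 3.1 [0.4288 0.0524]
0.12 [245.7 330.5] 1.93 4.2 [0.4299 0.0476]
0.125 [245. 
[... 334 characters left out ...]
 0.0066]
0.165 [240.1 311.6] 1.39 3.2 [0.4277 0.0011]
0.17 [240.  309.4] 1.87 3.2 [ 0.4293 -0.0035]
0.175 [239.5 307.3] 1.99 3.8 [ 0.4297 -0.0085]
0.18 [238.9 305.3] 1.9 3.4 [ 0.4294 -0.0138]
0.185 [238.  303.3] 1.58 3.1 [ 0.4282 -0.0192]
0.19 [237.8 301.1] 1.92 3.5 [ 0.4294 -0.024 ]
0.195 [237.  299.1] 1.69 3.1 [ 0.4286 -0.0293]
0.2 [236.5 297. ] 1.75 4.1 [ 0.4287 -0.0344]
0.205 [236. 295.] 1.81 3.1 [ 0.4289 -0.0395]
0.21 [235.3 293. ] 1.64 3.6 [ 0.4283 -0.0448]
0.215 [235.  290.9] 1.92 3.1 [ 0.4292 -0.0497]
0.22 [234.2 288.9] 1.68 3.5 [ 0.4284 -0.0551]
0.225 [234.  286.8] 2.03 3.1 [ 0.4295 -0.0598]
0.23 [233.8 284.7] 2.37 4.4 [ 0.4307 -0.0646]
0.235 [233.4 282.6] 2.59 4.0 [ 0.4314 -0.0695]
```

Run:
```python
from h import *
im=cv2.imread('pics/top0.png').astype(int)
for c0,c1 in((366,373),(382,389),(398,405)):
    p=im[226:268,c0:c1].mean(1).astype(int); print(c0); print([f'{226+i}:'+'/'.join(map(str,v)) for i,v in enumerate(p)])
for P in((.4334,-.110,.06),(.4345,-.145,.06),(.4356,-.180,.06)):
    T=np.array(arm.get_calibration('top')['pose'])[:3,3]; v=np.array([P[0]-T[0],0,P[2]-T[2]]); n=np.array([-v[2],0,v[0]])/np.linalg.norm(v)*.03
    print(P,np.round(proj('top',P),1),np.round(proj('top',np.array(P)+n),1),np.round(proj('top',np.array(P)-n),1))
```

```text
366
['226:105/141/158', '227:103/139/157', '228:102/137/157', '229:101/136/154', '230:94/127/144', '231:83/113/134', '232:68/94/115', '233:44/61/75', '234:21/27/33', '235:14/15/15', '236:16/16/15', '237:17/17/17', '238:17/17/17', '239:18/18/18', '240:18/19/18', '241:18/19/19', '242:19/18/19', '243:20/20/20', '244:18/19/19', '245:19/19/19', '246:19/19/19', '247:18/19/19', '248:18/19/19', '249:17/18/18', '250:17/17/17', '251:17/17/17', '252:16/16/16', '253:14/14/14', '254:14/14/14', '255:12/12/12', '256:12/12/12', '257:10/10/10', '258:9/9/9', '259:11/14/15', '260:24/33/38', '261:39/53/62', '262:47/65/77', '263:50/71/86', '264:54/75/93', '265:61/85/104', '266:78/108/128', '267:82/115/136']
382
['226:103/138/157', '227:102/137/156', '228:101/135/154', '229:98/131/149', '230:91/124/145', '231:82/110/132', '232:72/88/103', '233:71/75/79', '234:77/78/78', '235:82/83/82', '236:86/86/86', '237:89/88/89', '238:92/92/92', '239:95/95/96', '240:98/97/98', '241:98/98/99', '242:101/101/101', '243:102/102/103', '244:101/101/102', '245:99/99/100', '246:97/97/98', '247:94/94/94', '248:90/91/91', '249:
[... 532 characters left out ...]
106/138', '239:73/105/137', '240:73/106/137', '241:74/107/139', '242:74/107/139', '243:75/109/140', '244:75/109/141', '245:75/108/140', '246:74/107/139', '247:74/106/138', '248:72/104/134', '249:68/98/127', '250:65/95/123', '251:65/94/123', '252:62/90/118', '253:57/83/108', '254:52/76/99', '255:47/69/90', '256:42/62/81', '257:36/54/70', '258:34/49/62', '259:38/53/64', '260:43/58/70', '261:44/61/74', '262:49/69/86', '263:62/87/104', '264:82/114/132', '265:90/125/144', '266:78/108/125', '267:73/100/115']
(0.4334, -0.11, 0.06) [245.9 367.8] [231.9 367.5] [259.9 368.1]
(0.4345, -0.145, 0.06) [245.  384.1] [231.1 383.8] [259.  384.4]
(0.4356, -0.18, 0.06) [244.2 400.4] [230.2 400.1] [258.2 400.7]
```

The rod axis is about 2 mm off in +x against the wheels in the top image, and the height fits. I correct that and insert in stages, watching the force.

```bash
python3 -m inch '0 -.002 0 0 0; 0 -.002 0 0 0; -.015 -.002 0 0 0; -.03 -.002 0 0 0; -.04 -.002 0 0 0'
python3 -m inch '-.012 0 0 0 0; -.024 0 0 0 0; -.036 0 0 0 0; -.036 0 0 0 0'
python3 - <<'E'
from h import *
go(.4247-.002+.109*0,.168-.2,.067,92)
arm.get_image('top')
for r in arm.place_of('top','wheel_a')[:5]: print(round(r['conf'],2),np.round(r['point']),np.round(at('top',r['point'],.06)[:2],4))
E
```

```text
clock: 18.95
position: [0.4236, 0.1271, 0.226]
ee_rot: [2.182, 2.26, -0.001]
force: [-0.3, -0.4, -0.9]
width: 0.248
gripper_force: 60.0
clock: 19.35
position: [0.425, 0.0901, 0.2259]
ee_rot: [2.184, 2.257, -0.002]
force: [-1.5, -0.2, -1.2]
width: 0.247
gripper_force: 60.0
t 19.35 pos [0.425  0.0901 0.2259] yaw 91.89 GO [-0.1219 -0.0063  0.    ] roll -0.002 F [-1.5 -0.2 -1.2] w 0.247 59.97372508049011
0.72 [246. 384.] [ 0.4331 -0.1436]
0.65 [246. 369.] [ 0.4333 -0.1125]
0.64 [246. 401.] [ 0.4309 -0.1811]
0.51 [274. 435.] [ 0.3693 -0.2518]
```

```bash
python3 -m inch '-.012 0 0 0 0; -.024 0 0 0 0; -.036 0 0 0 0; -.048 0 0 0 0; -.06 0 0 0 0'
python3 -m inch '-.015 0 0 0 0; -.03 0 0 0 0; -.045 0 0 0 0; -.063 0 0 0 0; -.063 0 0 0 0'
python3 - <<'E'
from h import *
go(.428,-.034,.067,92)
for n in('top','scene'):
  arm.get_image(n)
  for r in arm.place_of(n,'wheel_a')[:5]+arm.place_of(n,'shaft_tip')[:1]: print(round(r['conf'],2),np.round(r['point']),np.round(at(n,r['point'],.06)[:2],4))
E
```

```text
clock: 19.95
position: [0.4271, 0.0307, 0.226]
ee_rot: [2.182, 2.26, -0.0]
force: [-0.1, -1.4, -2.1]
width: 0.246
gripper_force: 60.0
clock: 20.45
position: [0.4292, -0.0338, 0.2259]
ee_rot: [2.186, 2.256, -0.002]
force: [0.4, -0.7, -0.9]
width: 0.246
gripper_force: 60.0
t 20.45 pos [ 0.4292 -0.0338  0.2259] yaw 91.81 GO [-0.0002 -0.0012 -0.0001] roll -0.0034 F [ 0.4 -0.7 -0.9] w 0.246 59.97360348701477
0.54 [245. 400.] [ 0.4331 -0.179 ]
0.37 [156. 503.] [ 0.6253 -0.4116]
0.77 [243. 445.] [ 0.4372 -0.2751]
0.91 [219. 241.] [ 0.427  -0.1802]
0.76 [230. 270.] [ 0.4338 -0.1013]
0.61 [224. 253.] [ 0.431  -0.1454]
0.59 [215. 226.] [ 0.4266 -0.2216]
0.57 [214. 206.] [ 0.4446 -0.2646]
```

No resistance, and the tip shows beyond the cork wheel. I lift slowly.

```bash
python3 -m inch '0 0 -.006 0 0; 0 0 -.015 0 0; 0 0 -.025 0 0; 0 0 -.04 0 0; 0 0 -.055 0 0' 60
python3 -m inch '0 0 -.015 0 0; 0 0 -.03 0 0; 0 0 -.03 0 0; 0 0 -.03 0 0; 0 0 -.03 0 0' 60
python3 rod.py | tail -25
python3 - <<'E'
from h import *
go(.428,-.034,.15,92)
for n in('top','scene'):
  arm.get_image(n)
  for r in arm.place_of(n,'wheel_a')[:5]+arm.place_of(n,'shaft_tip')[:1]: print(n,round(r['conf'],2),np.round(r['point']),np.round(at(n,r['point'],.145)[:2],4))
E
```

```text
clock: 21.25
position: [0.4293, -0.0307, 0.2823]
ee_rot: [2.181, 2.261, 0.0]
force: [0.4, 0.3, -3.0]
width: 0.247
gripper_force: 60.0
clock: 21.75
position: [0.4291, -0.031, 0.3106]
ee_rot: [-2.181, -2.26, 0.001]
force: [0.0, 0.1, -2.8]
width: 0.246
gripper_force: 60.0
0.22 [237.  442.6] -0.38 5.0 [ 0.4373 -0.2527]
0.225 [236.5 445.1] -0.05 6.0 [ 0.4382 -0.2578]
0.23 [236.5 447.6] -0.16 6.0 [ 0.4381 -0.2629]
0.235 [236.4 450.1] -0.17 5.8 [ 0.4383 -0.2679]
scene [ 0.42906484 -0.03100793  0.1515224 ] [ 3.53870440e-02 -9.99373678e-01 -9.10868536e-05]
0.11 [186.7 253.4] -4.62 2.2 [ 0.4105 -0.1514]
0.115 [190.7 250.3] 0.0 12.2 [ 0.4275 -0.1495]
0.12 [190.1 248.2] -0.05 12.2 [ 0.4273 -0.1548]
0.125 [189.6 246.2] -0.08 12.1 [ 0.427 -0.16 ]
0.13 [188.9 244.3] -0.24 11.5 [ 0.4264 -0.1655]
0.135 [189.6 242. ] 1.02 3.9 [ 0.431  -0.1687]
0.17 [188.5 227.5] 3.42 1.3 [ 0.4394 -0.201 ]
0.175 [187.1 225.7] 2.56 3.4 [ 0.4361 -0.2076]
0.18 [187.  223.7] 2.91 3.1 [ 0.4374 -0.2122]
0.185 [186.5 221.7] 2.95 4.0 [ 0.4375 -0.2173]
0.19 [186.  219.8] 2.89 3.1 [ 0.4372 -0.2226]
0.195 [185.6 217.8] 2.97 3.9 [ 0.4375 -0.2276]
0.2 [185.  215.9] 2.87 3.1 [ 0.437 -0.233]
0.205 [185.  213.8] 3.37 3.1 [ 0.4388 -0.2373]
0.21 [184.3 212. ] 3.13 3.6 [ 0.4379 -0.2429]
0.215 [184. 210.] 3.34 3.1 [ 0.4386 -0.2477]
0.22 [183.4 208.1] 3.18 3.8 [ 0.438  -0.2532]
0.225 [183.  206.1] 3.29 3.1 [ 0.4384 -0.2582]
0.23 [182.9 204.1] 3.72 3.7 [ 0.4399 -0.2626]
0.235 [182.6 202.2] 3.84 3.5 [ 0.4403 -0.2676]
t 21.85 pos [ 0.4291 -0.031   0.3105] yaw 92.03 GO [-0.003  -0.0012  0.0015] roll 0.0006 F [ 0.5  0.5 -2. ] w 0.247 59.97276484966278
top 0.88 [238. 406.] [ 0.4365 -0.1798]
top 0.53 [277. 435.] [ 0.3572 -0.2335]
top 0.9 [237. 452.] [ 0.4373 -0.2716]
scene 0.88 [192. 242.] [ 0.436  -0.1661]
scene 0.7 [196. 253.] [ 0.4411 -0.1338]
scene 0.53 [214. 224.] [ 0.5252 -0.1562]
scene 0.51 [200. 265.] [ 0.4427 -0.1041]
scene 0.68 [184. 204.] [ 0.4481 -0.2579]
```

All three wheels are on the rod and the tip droop is only about 6 mm. I carry it over to the earlier, known pose on the stand.

```bash
python3 -m inch '.003 .015 0 -.01 0; .009 .045 0 -.025 0; .015 .075 0 -.04 0; .021 .105 0 -.055 0; .027 .13 0 -.07 0' 60
python3 -m inch '0 .01 0 0 0; 0 .014 0 0 0; 0 .014 0 0 0; 0 .014 0 0 0'
python3 - <<'E'
from h import *
go(.572,.002,.09,96.04)
for n in('top','scene'):
  arm.get_image(n)
  for q in ('wheel_a','shaft_tip','fork_a'):
    for r in arm.place_of(n,q)[:4]: print(n,q,round(r['conf'],2),np.round(r['point']),np.round(at(n,r['point'],.145 if q!='fork_a' else .065)[:2],4))
E
```

```text
clock: 22.65
position: [0.5599, 0.0009, 0.3108]
ee_rot: [2.101, 2.336, 0.0]
force: [0.8, 0.0, -2.6]
width: 0.246
gripper_force: 60.0
clock: 23.05
position: [0.5713, 0.0017, 0.3109]
ee_rot: [-2.102, -2.335, 0.002]
force: [0.2, 0.3, -2.7]
width: 0.245
gripper_force: 60.0
t 23.05 pos [0.5713 0.0017 0.3109] yaw 96.02 GO [0.0002 0.0008 0.0619] roll -0.0004 F [ 0.2  0.3 -2.7] w 0.245 59.977903962135315
top wheel_a 0.19 [140. 211.] [0.6471 0.2117]
top shaft_tip 0.74 [160. 433.] [ 0.5964 -0.2409]
top shaft_tip 0.55 [265. 483.] [ 0.3788 -0.3292]
top fork_a 0.48 [169. 414.] [ 0.5988 -0.2152]
top fork_a 0.26 [222. 132.] [0.4947 0.3954]
scene wheel_a 0.87 [235. 228.] [ 0.5838 -0.1095]
scene wheel_a 0.78 [213. 228.] [ 0.5188 -0.1496]
scene wheel_a 0.77 [231. 213.] [ 0.5846 -0.1434]
scene wheel_a 0.69 [244. 241.] [ 0.5962 -0.0711]
scene shaft_tip 0.66 [221. 172.] [ 0.5927 -0.2372]
scene fork_a 0.87 [153. 213.] [ 0.1968 -0.4087]
scene fork_a 0.79 [256. 185.] [ 0.6001 -0.2118]
scene fork_a 0.71 [276. 260.] [ 0.5848 -0.0391]
```

```bash
python3 -m inch '0 .0008 .015 0 0; 0 .0008 .03 0 0; 0 .0008 .045 0 0; 0 .0008 .06 0 0; 0 .0008 .06 0 0' 60
python3 -m inch '0 0 .006 0 0; 0 0 .012 0 0; 0 0 .017 0 0; 0 0 .020 0 0; 0 0 .022 0 0'
python3 - <<'E'
from h import *
go(.572,.002,.068,96.04)
for n in('top','scene'):
  arm.get_image(n)
  for q in ('wheel_a','shaft_tip'):
    for r in arm.place_of(n,q)[:4]: print(n,q,round(r['conf'],2),np.round(r['point']),np.round(at(n,r['point'],.062)[:2],4))
E
python3 rod.py | tail -14
```

```text
clock: 23.95
position: [0.5721, 0.002, 0.2481]
ee_rot: [-2.099, -2.333, 0.005]
force: [-0.1, -0.6, -1.9]
width: 0.247
gripper_force: 60.0
clock: 24.45
position: [0.5731, 0.0022, 0.229]
ee_rot: [2.101, 2.335, -0.0]
force: [0.2, 0.3, -1.0]
width: 0.244
gripper_force: 60.0
t 24.45 pos [0.5731 0.0022 0.229 ] yaw 96.03 GO [-0.0001 -0.0011  0.002 ] roll -0.0001 F [ 0.2  0.3 -1. ] w 0.244 59.96959090232849
scene wheel_a 0.88 [264. 215.] [ 0.5889 -0.1442]
scene wheel_a 0.82 [268. 232.] [ 0.5852 -0.1065]
scene wheel_a 0.78 [274. 245.] [ 0.59   -0.0731]
scene wheel_a 0.76 [212. 226.] [ 0.4201 -0.2252]
scene shaft_tip 0.76 [253. 175.] [ 0.5962 -0.2411]
0.17 [259.4 204.9] 1.42 3.4 [ 0.589  -0.1699]
0.175 [259.1 202.7] 1.64 3.3 [ 0.59   -0.1747]
0.18 [258.5 200.5] 1.56 4.1 [ 0.5902 -0.18  ]
0.185 [258.5 198.3] 2.04 4.0 [ 0.5919 -0.1845]
0.19 [257.5 196.2] 1.6 4.1 [ 0.591  -0.1902]
0.195 [257.3 194. ] 1.95 3.7 [ 0.5924 -0.1949]
0.2 [256.5 192. ] 1.63 4.1 [ 0.5918 -0.2005]
0.205 [256.2 189.8] 1.85 3.4 [ 0.5928 -0.2053]
0.21 [252.7 188.4] -1.18 9.8 [ 0.5844 -0.2149]
0.215 [252.5 186.2] -0.93 10.4 [ 0.5854 -0.2198]
0.22 [254.4 183.5] 1.62 4.2 [ 0.5932 -0.2211]
0.225 [255.4 181. ] 3.12 5.8 [ 0.5979 -0.2241]
0.23 [254.4 179.1] 2.62 5.4 [ 0.5968 -0.23  ]
0.235 [253.4 177.1] 2.09 3.8 [ 0.5956 -0.2359]
```

```bash
python3 -m inch '0 0 .001 0 0; 0 0 .002 0 0; 0 0 .003 0 0; 0 0 .004 0 0; 0 0 .004 0 0' 40
python3 -m inch '0 0 .001 0 0; 0 0 .001 0 0; 0 0 .001 0 0' 20
python3 -c "
from h import *
go(.572,.002,.068,96.04)"
```

```text
clock: 25.35
position: [0.5732, 0.0023, 0.2257]
ee_rot: [2.101, 2.335, 0.0]
force: [-3.4, -1.3, 8.6]
width: 0.254
gripper_force: 40.0
clock: 25.65
position: [0.5732, 0.0024, 0.2245]
ee_rot: [2.101, 2.335, 0.001]
force: [-2.0, -0.0, 5.0]
width: 0.256
gripper_force: 20.0
t 25.65 pos [0.5732 0.0024 0.2245] yaw 96.05 GO [-0.0003 -0.0013 -0.0025] roll 0.0002 F [-2. -0.  5.] w 0.256 19.98910814523697
```

The upward force shows the rod is bearing on both forks while held. I release, rise and check.

```bash
python3 -m inch '0 0 -.001 0 0; 0 0 -.001 0 .03; 0 0 -.001 0 .035; 0 0 -.001 0 .045; 0 0 -.001 0 .05' 5
python3 -m inch '0 0 0 0 .055; 0 0 -.02 0 .06; 0 0 -.06 0 .06; 0 0 -.10 0 .06; 0 0 -.12 0 .06'
python3 -m inch '0 0 0 0 .06; 0 0 0 0 .06; 0 0 0 0 .06; 0 0 0 0 .06'
python3 - <<'E'
from h import *
go(.572,.002,.2,96.04)
for n in('top','scene','wrist'):
  arm.get_image(n)
  for q,z in (('wheel_a',.061),('shaft_tip',.065),('shaft',.065),('shaft_mid',.065)):
    for r in arm.place_of(n,q)[:4]: print(n,q,round(r['conf'],2),np.round(r['point']),np.round(at(n,r['point'],z)[:2],4))
E
```

```text
clock: 26.15
position: [0.5731, 0.0022, 0.225]
ee_rot: [-2.101, -2.335, 0.0]
force: [-0.5, -0.6, 0.5]
width: 0.508
gripper_force: 0.0
clock: 26.65
position: [0.5737, 0.0027, 0.3484]
ee_rot: [2.099, 2.334, 0.004]
force: [0.8, -0.2, -0.1]
width: 0.652
gripper_force: 0.0
clock: 27.05
position: [0.5727, 0.002, 0.3438]
ee_rot: [-2.1, -2.334, 0.002]
force: [1.0, 0.0, 0.7]
width: 0.656
gripper_force: 0.0
t 27.05 pos [0.5727 0.002  0.3438] yaw 96.05 GO [ 0.     -0.0008 -0.0152] roll 0.0001 F [1.  0.  0.7] w 0.656 0.0
top shaft_tip 0.52 [170. 424.] [ 0.5972 -0.2382]
scene wheel_a 0.87 [265. 214.] [ 0.5941 -0.145 ]
scene wheel_a 0.73 [266. 228.] [ 0.5833 -0.1169]
scene wheel_a 0.72 [213. 225.] [ 0.4245 -0.2261]
scene wheel_a 0.62 [253. 174.] [ 0.597  -0.2417]
scene shaft_tip 0.59 [254. 175.] [ 0.602  -0.2354]
scene shaft 0.74 [275. 245.] [ 0.595  -0.0685]
scene shaft 0.73 [274. 266.] [ 0.5749 -0.0326]
scene shaft_mid 0.6 [348. 491.] [0.5752 0.4179]
scene shaft_mid 0.55 [277. 266.] [ 0.5831 -0.0274]
wrist wheel_a 0.86 [328. 319.] [ 0.5807 -0.0773]
wrist wheel_a 0.6 [363. 321.] [ 0.5865 -0.1132]
wrist wheel_a 0.55 [389. 322.] [ 0.5906 -0.1441]
wrist shaft 0.83 [277. 317.] [ 0.5739 -0.0291]
```

```bash
python3 -c "
from cell import arm
print(arm.sign_off())"
```

```text
the job is handed in; nothing more can be done
None
```

I handed the job in at about 27 s of the 72 s limit: the shaft rests in both forks of the grey stand with all three wheels between the posts and the fingers off; the last camera readings fit the limits, but the verdict was not shown.

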